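# Lay the next course on a stickered drying stack

## Robot

A 6-joint arm with a two-finger parallel gripper is mounted at the origin on the work surface. World frame = base frame: x ahead of the robot, y to its left, z up, the work surface at z = 0. Lengths are in m, angles in rad, forces in N, time in s.
With the tool pointing down it reaches from about 0.4 to 0.825 m from the base axis. Payload 7 kg.
Tool frame: the origin (TCP) lies midway between the tips of the shut fingers; the grasp point (between the pads) lies 19 mm behind it; z points along the fingers, y is the line along which they close (so a half turn about z gives the same grasp; the last joint's range is limited). The gripper opens to 88 mm and grips with 3 to 60 N. Pads are 19 mm wide; open, the fingers measure 130 mm over their backs; the gripper's body (78 mm by 193 mm) begins 47 mm behind the grasp point.
Start: joints at [-1.058, 0.359, 0.012, 0, -1.224, -0.288], TCP at [0.15, -0.658, 0.227] pointing down, gripper open.
Joint ranges: [-3.07, 3.07], [-1.43, 2.12], [-1.02, 1.25], [-3.03, 1.67], [-3.05, -0], [-3.03, 3.03]. Speed limits (rad/s): [2.39, 2.39, 3.01, 3.14, 3.14, 3.14].

## Interface

Orientations are given as a unit quaternion [w, x, y, z].
In Python, from station import robot, planner, grab_frame, camera_info, job gives the robot as it stands. Calls block until the motion is done:
- robot.move_pose(position, orientation): joint-space move of the TCP to a pose.
- robot.move_linear(position, attitude=None, max_speed=0.15): straight line of the TCP; attitude=None keeps the orientation; max_speed is the mean speed in m/s.
- robot.move_j(angles): joint-space move.
- robot.move_gripper(opening, squeeze=None): finger opening in m; squeeze is the grip in N (None keeps the last); returns when the fingers have stopped.
- robot.sleep(seconds).
- planner.ik(position, orientation): joint angles nearest the present ones, or None.
- robot.get_obs(): the state.
- grab_frame(name): name is "scene" or "top" or "wrist"; returns the picture (400x640x3 uint8, red, green, blue); there is no depth.
- camera_info(name): a dict with "intrinsics" (3x3 intrinsics, pixels), "k1" (the pictures are not rectified: a ray, as slopes to the right and down, at radius r is drawn at 1 + k1 r^2 times it, then the intrinsics apply), "extrinsics" (4x4, takes a point from camera to world coordinates). Camera axes: x right, y up, looking along -z (the intrinsics and any distortion apply to the point x, -y, -z); pixel columns grow to the right and rows downward; lengths in m; the calibration is good to about 2 mm. A picture is of the moment at which its call begins: read the wrist's pose just before it. camera_info takes no time and is no camera call; for the wrist camera it gives the pose at the moment of the call.
A pose or a line that the arm cannot do raises robot.IKError and nothing moves.
- job.finish_job(): hands the job in; it is judged then, once.
The state is a dict: "time_s": time; "q": joint angles; "joint_vel": joint speeds; "effort": joint torques, N m; "position": TCP position; "eef_rot": TCP orientation; "wrist_force": force on the tool from outside, world axes, zero at the start; "wrist_torque": the same for the moment, N m; "width": finger opening in m; "gripper_force": force on a finger pad.
Only numpy, scipy, OpenCV 4.12 (cv2) and the standard library are available. Lean on these libraries where they do the work, as an engineer would, in place of code of your own. Each camera call takes 0.05 s, during which the arm holds its last target. There are 200 camera calls.

## Task

Lay the next course on the drying stack. First lay the two loose stickers across the lower boards, one straight above each bearer and in line with it; then lay each of the three loose boards flat on both stickers, straight above the lower board of its own wood (ash over ash, cherry over cherry, walnut over walnut), ends lined up. Leave the try square where it lies.

Things in the scene. Friction and masses are not known exactly. Their poses are not given: they have to be found in the camera images.
- sticker_a: one of two identical loose stickers (spacer strips): straight pale plywood strips 240 x 20 x 20 mm, about 60 g, lying on the table. Origin: centre of the underside; x along the length, y across, z up.
- sticker_b: the other of two identical loose stickers (spacer strips): straight pale plywood strips 240 x 20 x 20 mm, about 60 g, lying on the table. Origin: centre of the underside; x along the length, y across, z up.
- board_ash: loose pale cream-yellow ash board, a sawn blank 260 x 50 x 22 mm, with a 9 mm white band of end sealer round both ends, about 190 g, lying flat on the table. Origin: centre of the underside; x along the length, y across the 50 mm width, z up. Both ends are alike.
- board_cherry: loose red-brown cherry board, a sawn blank 260 x 50 x 22 mm, with a 9 mm white band of end sealer round both ends, about 190 g, lying flat on the table. Origin: centre of the underside; x along the length, y across the 50 mm width, z up. Both ends are alike.
- board_walnut: loose dark brown walnut board, a sawn blank 260 x 50 x 22 mm, with a 9 mm white band of end sealer round both ends, about 190 g, lying flat on the table. Origin: centre of the underside; x along the length, y across the 50 mm width, z up. Both ends are alike.
- lower_ash: pale cream-yellow ash board of the lower course, 260 x 50 x 22 mm with the same white end bands, fixed, lying level across the two bearers. Its underside is 38 mm and its top 60 mm above the table. Origin: centre of the underside; x along the length, y across the width, z up. The three lower boards lie parallel, 90 mm from centre line to centre line (40 mm gaps), in an order that changes.
- lower_cherry: red-brown cherry board of the lower course, 260 x 50 x 22 mm with the same white end bands, fixed, lying level across the two bearers. Its underside is 38 mm and its top 60 mm above the table. Origin: centre of the underside; x along the length, y across the width, z up. The three lower boards lie parallel, 90 mm from centre line to centre line (40 mm gaps), in an order that changes.
- lower_walnut: dark brown walnut board of the lower course, 260 x 50 x 22 mm with the same white end bands, fixed, lying level across the two bearers. Its underside is 38 mm and its top 60 mm above the table. Origin: centre of the underside; x along the length, y across the width, z up. The three lower boards lie parallel, 90 mm from centre line to centre line (40 mm gaps), in an order that changes.
- bearers: the two bearers, one  parallel brown timber battens, each 38 wide x 270 long x 38 mm high, fixed on the table under the lower boards at right angles to them; 20 mm of each end sticks out past the outer boards. Origin: at table height midway between the two battens. y along the battens' length, z up; the battens' centre lines lie at x = -85 mm (nearer the robot) and x = +85 mm, both centred at y = 0. The middle of the lower course is straight above the origin.
- try_square: bystander: try square lying flat, dark wooden stock 105 x 20 x 18 mm with a steel blade 150 x 30 mm; it lies among the loose stock. Origin: underside, near the middle.
Not all that is in view belongs to the job. Leave any purple or yellow look-alike of the sticker_b alone.

How it is judged:
On the way:
1. both stickers lie across the lower boards, one above each bearer ((((x of sticker_a in the frame of bearers between -0.097 and -0.073 m and y of sticker_a in the frame of bearers between -0.015 and 0.015 m and z of sticker_a in the frame of bearers between 0.056 and 0.064 m and angle between the x axis of sticker_a and the y axis of bearers, either way round below 0.1 rad) and (x of sticker_b in the frame of bearers between 0.073 and 0.097 m and y of sticker_b in the frame of bearers between -0.015 and 0.015 m and z of sticker_b in the frame of bearers between 0.056 and 0.064 m and angle between the x axis of sticker_b and the y axis of bearers, either way round below 0.1 rad)) or ((x of sticker_b in the frame of bearers between -0.097 and -0.073 m and y of sticker_b in the frame of bearers between -0.015 and 0.015 m and z of sticker_b in the frame of bearers between 0.056 and 0.064 m and angle between the x axis of sticker_b and the y axis of bearers, either way round below 0.1 rad) and (x of sticker_a in the frame of bearers between 0.073 and 0.097 m and y of sticker_a in the frame of bearers between -0.015 and 0.015 m and z of sticker_a in the frame of bearers between 0.056 and 0.064 m and angle between the x axis of sticker_a and the y axis of bearers, either way round below 0.1 rad)))), for 0.2 s.
At the end, for the whole second after the job is handed in: A sticker rests above each bearer and each loose board rests on the stickers above the lower board of its own wood, all centred within 12 mm across and 15 mm along their length, parallel within 0.1 rad, at the right height within 4 mm, and at rest ((((x of sticker_a in the frame of bearers between -0.097 and -0.073 m and y of sticker_a in the frame of bearers between -0.015 and 0.015 m and z of sticker_a in the frame of bearers between 0.056 and 0.064 m and angle between the x axis of sticker_a and the y axis of bearers, either way round below 0.1 rad) and (x of sticker_b in the frame of bearers between 0.073 and 0.097 m and y of sticker_b in the frame of bearers between -0.015 and 0.015 m and z of sticker_b in the frame of bearers between 0.056 and 0.064 m and angle between the x axis of sticker_b and the y axis of bearers, either way round below 0.1 rad)) or ((x of sticker_b in the frame of bearers between -0.097 and -0.073 m and y of sticker_b in the frame of bearers between -0.015 and 0.015 m and z of sticker_b in the frame of bearers between 0.056 and 0.064 m and angle between the x axis of sticker_b and the y axis of bearers, either way round below 0.1 rad) and (x of sticker_a in the frame of bearers between 0.073 and 0.097 m and y of sticker_a in the frame of bearers between -0.015 and 0.015 m and z of sticker_a in the frame of bearers between 0.056 and 0.064 m and angle between the x axis of sticker_a and the y axis of bearers, either way round below 0.1 rad))) and x of board_ash in the frame of lower_ash between -0.015 and 0.015 m and y of board_ash in the frame of lower_ash between -0.012 and 0.012 m and z of board_ash in the frame of lower_ash between 0.038 and 0.046 m and angle between the x axis of board_ash and the x axis of lower_ash, either way round below 0.1 rad and x of board_cherry in the frame of lower_cherry between -0.015 and 0.015 m and y of board_cherry in the frame of lower_cherry between -0.012 and 0.012 m and z of board_cherry in the frame of lower_cherry between 0.038 and 0.046 m and angle between the x axis of board_cherry and the x axis of lower_cherry, either way round below 0.1 rad and x of board_walnut in the frame of lower_walnut between -0.015 and 0.015 m and y of board_walnut in the frame of lower_walnut between -0.012 and 0.012 m and z of board_walnut in the frame of lower_walnut between 0.038 and 0.046 m and angle between the x axis of board_walnut and the x axis of lower_walnut, either way round below 0.1 rad and linear speed of each of sticker_a, sticker_b, board_ash, board_cherry, board_walnut below 0.02 m/s and angular speed of each of sticker_a, sticker_b, board_ash, board_cherry, board_walnut below 0.15 rad/s); the robot touches nothing.
It fails at once if the try square is shifted by more than 15 mm (distance of try_square from where it was at the start of the episode above 0.015 m).
It also fails if it takes over 134 s, if anything falls off the work surface, if the arm or the gripper's body presses on something with over 40 N, if the wrist force passes 120 N, or if a joint passes its speed limit or range.

## Working session

There is one attempt and no reset: what is moved stays moved. The work goes in short steps, each a Python script; the robot and the scene stay as the last script left them, time stands still between calls to the robot, and variables do not carry over. Pictures are saved under pics/ and viewed, at most 14 in all, crops included, and the job is handed in when it is done.

```bash
ls; mkdir -p pics
python3 - <<'E'
from station import robot, grab_frame, camera_info
import cv2,numpy as np
np.set_printoptions(precision=4,suppress=True)
for n in("top","scene"):
    cv2.imwrite(f"pics/{n}0.png",grab_frame(n)[:,:,::-1]); print(n,camera_info(n))
print(camera_info("wrist")); print(robot.get_obs())
E
```

```text
pics
top {'intrinsics': array([[407.4047,   0.    , 315.3989],
       [  0.    , 407.4047, 191.5109],
       [  0.    ,   0.    ,   1.    ]]), 'k1': -0.026715149037376727, 'extrinsics': array([[-0.0122,  0.9959, -0.0896,  0.306 ],
       [-0.9999, -0.0127, -0.0055,  0.1221],
       [-0.0067,  0.0895,  0.996 ,  1.4101],
       [ 0.    ,  0.    ,  0.    ,  1.    ]])}
scene {'intrinsics': array([[381.2648,   0.    , 317.9202],
       [  0.    , 381.2648, 200.1507],
       [  0.    ,   0.    ,   1.    ]]), 'k1': -0.033680936555770265, 'extrinsics': array([[ 0.0776, -0.829 ,  0.5539,  1.0451],
       [ 0.9969,  0.057 , -0.0545,  0.0707],
       [ 0.0136,  0.5564,  0.8308,  0.9772],
       [ 0.    ,  0.    ,  0.    ,  1.    ]])}
{'intrinsics': array([[342.6776,   0.    , 320.7012],
       [  0.    , 342.6776, 206.0069],
       [  0.    ,   0.    ,   1.    ]]), 'k1': -0.0021715992925850315, 'extrinsics': array([[-0.223 , -0.9327, -0.2835,  0.074 ],
       [ 0.9748, -0.2133, -0.0651, -0.6759],
       [ 0.0002, -0.2909,  0.9568,  0.3855],
       [ 0.    ,  0.    ,  0.    ,  1.    ]])}
{'time_s': 0.1, 'q': array([-1.0579,  0.3594,  0.0112, -0.0003, -1.2241, -0.2881]), 'joint_vel': array([-0.0014, -0.002 ,  0.0018,  0.0001,  0.0004,  0.0001]), 'effort': array([  0.0007, -58.4164,  29.3755,   7.0155,   0.0103,  -0.0001]), 'position': array([ 0.1503, -0.6576,  0.2257]), 'eef_rot': array([-0.0001, -0.1121,  0.9937,  0.0007]), 'wrist_force': array([-0.0443, -0.8432, -0.3645]), 'wrist_torque': array([-0.0246,  0.0343, -0.0047]), 'gripper_force': 0.0, 'width': 0.08738361940210844}
```

View pics/top0.png

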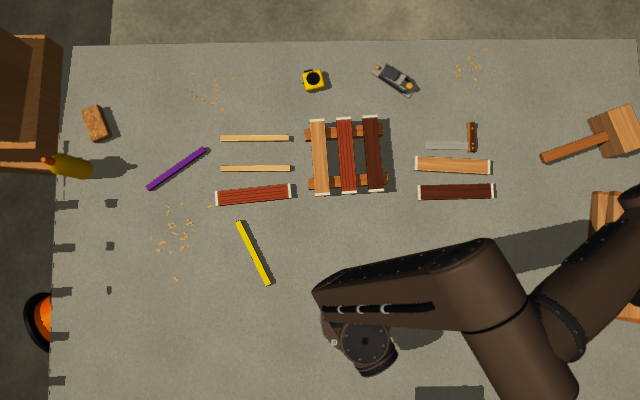

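View pics/scene0.png

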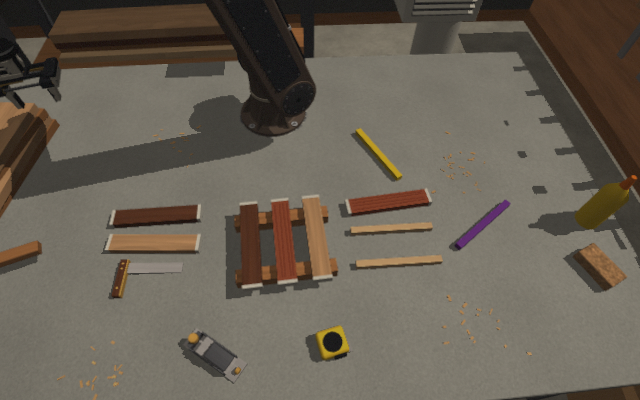

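The top view shows the lower course at px (348,155), in the order ash, cherry, walnut from left to right. The stickers are at (256,138) and (256,168), loose cherry at (256,195), loose ash at (453,165) and walnut at (456,191). The try square is at (430-477, 122-150), and the purple and yellow strips are decoys. I'll get coarse positions and then take near views with the wrist camera.

```bash
cat > h.py <<'E'
import numpy as np, cv2
from scipy.spatial.transform import Rotation as R
from station import robot, planner, grab_frame, camera_info, job
np.set_printoptions(precision=4,suppress=True)
def world(px,z,ci):
    px=np.array(px,float).reshape(-1,1,2)
    n=cv2.undistortPoints(px,ci["intrinsics"],np.array([ci["k1"],0,0,0])).reshape(-1,2)
    T=ci["extrinsics"]; d=np.c_[n[:,0],-n[:,1],-np.ones(len(n))]@T[:3,:3].T
    s=(z-T[2,3])/d[:,2]; return T[:2,3]+d[:,:2]*s[:,None]
def proj(P,ci):
    P=np.atleast_2d(P); T=ci["extrinsics"]; c=(P-T[:3,3])@T[:3,:3]
    n=np.c_[c[:,0],-c[:,1]]/-c[:,2:]; n*=1+ci["k1"]*(n**2).sum(1,keepdims=True)
    K=ci["intrinsics"]; return n*[K[0,0],K[1,1]]+K[:2,2]
def down(yaw):
    """tool pointing down, closing axis (tool y) at angle yaw in the world xy plane (mod pi)"""
    y=np.array([np.cos(yaw),np.sin(yaw),0]); z=np.array([0,0,-1.]); x=np.cross(y,z)
    q=R.from_matrix(np.c_[x,y,z]).as_quat(); return q[[3,0,1,2]]
E
python3 - <<'E'
from h import *
ci=camera_info("top")
def p(n,pts,z): 
    w=world(pts,z,ci); print(n,w.ravel(),'len',np.linalg.norm(w[1]-w[0]),'mid',w.mean(0))
p('s1',[(220,137.5),(293,138)],.02);p('s2',[(220,168),(291,168)],.02)
p('cherry',[(216,197),(296,190)],.022);p('ash',[(415,163),(492,166)],.022);p('walnut',[(417,192),(494,191)],.022)
p('lash',[(317,120),(323,194)],.06);p('lch',[(344,118),(349,192)],.06);p('lwa',[(371,116),(377,190)],.06)
p('blade',[(426,150),(467,150)],.003);p('stock',[(472,123),(472,152)],.018)
o=robot.get_obs(); Rt=R.from_quat(o['eef_rot'][[1,2,3,0]]).as_matrix()
W=camera_info("wrist")["extrinsics"]; print("cam in tool",Rt.T@(W[:3,3]-o['position']),'look in tool',Rt.T@-W[:3,2])
E
```

```text
s1 [0.6239 0.4594 0.6184 0.2052] len 0.25423527574591104 mid [0.6212 0.3323]
s2 [0.5168 0.4583 0.5134 0.2129] len 0.2454954204405652 mid [0.5151 0.3356]
cherry [0.4163 0.4707 0.4369 0.1961] len 0.27536336322254806 mid [0.4266 0.3334]
ash [ 0.525  -0.2143  0.5113 -0.4802] len 0.2662435063374356 mid [ 0.5182 -0.3473]
walnut [ 0.4247 -0.2177  0.4247 -0.4826] len 0.2649254481080248 mid [ 0.4247 -0.3502]
lash [0.6702 0.1212 0.4188 0.1044] len 0.25202484817506515 mid [0.5445 0.1128]
lch [0.6759 0.0297 0.4243 0.0178] len 0.25184527771988663 mid [0.5501 0.0238]
lwa [ 0.6816 -0.0618  0.4298 -0.0754] len 0.25217920571874414 mid [ 0.5557 -0.0686]
blade [ 0.5735 -0.2591  0.5718 -0.4033] len 0.14413715688728868 mid [ 0.5726 -0.3312]
stock [ 0.6643 -0.4198  0.5617 -0.4147] len 0.102685816453243 mid [ 0.613  -0.4173]
cam in tool [ 0.0785 -0.0006 -0.1598] look in tool [-0.291  -0.0011  0.9567]
```

Run:
```python
from h import *
import pickle
d={}
for n,p in (("R",(.5,-.36,.24)),("M",(.55,.0,.24)),("L",(.52,.32,.24))):
    robot.move_pose(list(p),down(0)); robot.sleep(.3)
    ci=camera_info("wrist"); im=grab_frame("wrist"); d[n]=(ci,im); cv2.imwrite(f"pics/w{n}.png",im[:,:,::-1]); print(n,robot.get_obs()['q'],robot.get_obs()['time_s'])
pickle.dump(d,open('w.pkl','wb'))
```

```text
R [-0.3079  0.2546 -0.1047  0.     -1.2116 -2.834 ] 2.625
M [ 0.3561  0.1445 -0.2451 -0.     -1.1812  2.7854] 7.6
L [ 0.87    0.2451 -0.117   0.     -1.2085  2.2705] 9.175
```

View pics/wR.png

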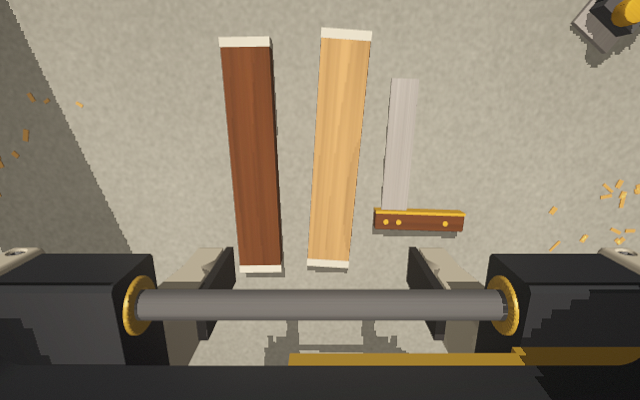

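View pics/wM.png

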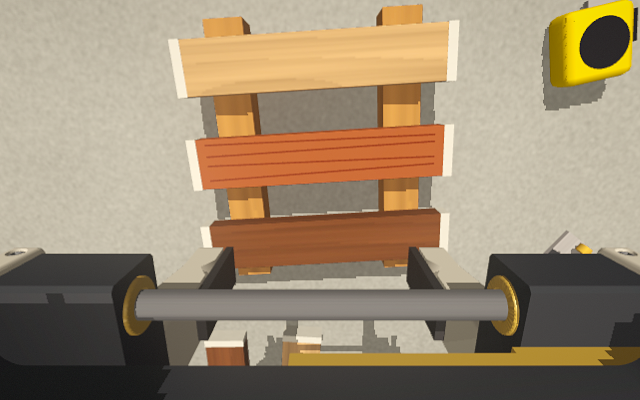

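View pics/wL.png

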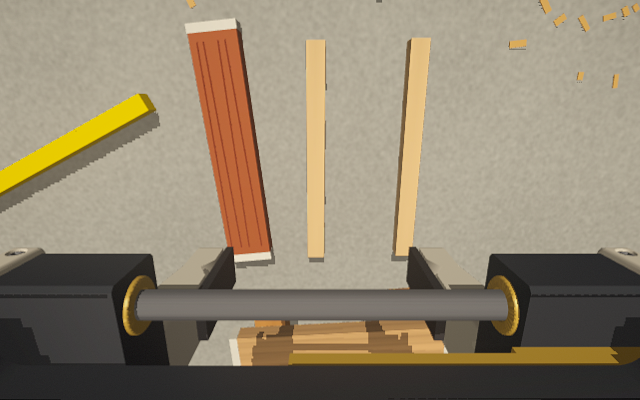

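The R view shows walnut with corners (219,38)-(281,271) and ash with (322,28)-(349,269). The square's blade lies 20 px or more to the right of the ash. M shows the lower course, slightly turned. L shows cherry with (185,25)-(270,260), and stickers with centre lines at columns 316 and 421→403. I'll convert the corners to world coordinates and check the sizes.

```bash
cat > m.py <<'E'
from h import *
import pickle
d=pickle.load(open('w.pkl','rb'))
C={ 'walnut':('R',.022,[(219,38),(269,37),(281,271),(241,272)],.26,.05),
'ash':('R',.022,[(322,28),(372,32),(349,269),(307,265)],.26,.05),
'cherry':('L',.022,[(185,25),(236,18),(270,260),(234,263)],.26,.05),
's2':('L',.02,[(306,40),(325,40),(323,257),(309,257)],.24,.02),
's1':('L',.02,[(412,38),(430,38),(411,256),(396,256)],.24,.02),
'lash':('M',.06,[(169,40),(458,20),(456,80),(179,97)],.26,.05),
'lch':('M',.06,[(187,141),(452,124),(447,176),(195,189)],.26,.05),
'square':('R',.003,[(392,79),(418,79),(406,210),(383,209)],.15,.03)}
for n,(v,z,c,L,W) in C.items():
    ci=d[v][0]; w=world(c,z,ci); s=[np.linalg.norm(w[i]-w[i-1]) for i in range(4)]
    m=w.mean(0); a=(w[1]+w[2]-w[0]-w[3]) if n[0]=='l' else (w[0]+w[1]-w[2]-w[3]); 
    print(n,'mid',m,'ang',np.arctan2(a[1],a[0]),'sides',np.array(s)); 
    if n=='square':print(w)
E
python3 m.py
```

```text
walnut mid [ 0.4255 -0.3508] ang 1.5853413725149275 sides [0.2607 0.0502 0.2602 0.049 ]
ash mid [ 0.5181 -0.3444] ang 1.5044716993879308 sides [0.2609 0.0501 0.2626 0.0515]
cherry mid [0.4248 0.3426] ang 1.6684664333674843 sides [0.2621 0.0515 0.2636 0.0441]
s2 mid [0.5156 0.3368] ang 1.5678287133038942 sides [0.2401 0.0192 0.2401 0.017 ]
s1 mid [0.622  0.3383] ang 1.5666569081549973 sides [0.2407 0.0182 0.2407 0.0182]
lash mid [0.545  0.1147] ang 0.06039573609289467 sides [0.0492 0.2598 0.0504 0.2606]
lch mid [0.5494 0.0244] ang 0.0578705997659057 sides [0.0485 0.2585 0.0512 0.2563]
square mid [ 0.5912 -0.3331] ang 1.5566716939976588 sides [0.1483 0.0283 0.1496 0.028 ]
[[ 0.5781 -0.2586]
 [ 0.6064 -0.2586]
 [ 0.6041 -0.4082]
 [ 0.5761 -0.4069]]
```

Sizes match the given ones within 1-2 mm, except cherry's near end, which reads 44 mm against 50. The lower ash-to-cherry spacing comes out at 90 mm. Stickers next.

```bash
cat >> h.py <<'E'
def go(p,yaw):
    q0=robot.get_obs()['q']; best=None
    for k in (0,1,-1):
        q=planner.ik(list(p),down(yaw+k*np.pi))
        if q is not None and (best is None or np.abs(q-q0).max()<np.abs(best[0]-q0).max()): best=(np.array(q),yaw+k*np.pi)
    if best is None: raise RuntimeError("no ik")
    robot.move_j(list(best[0])); return best[1]
def transfer(src,yaw_s,dst,yaw_d,zsup,width,open_w,tip=.004,hi=.2,rel=.001):
    robot.move_gripper(open_w,squeeze=25)
    go((*src,.13),yaw_s); robot.move_linear([*src,tip],max_speed=.12)
    robot.move_gripper(max(width-.006,0)); o=robot.get_obs(); print('grip',o['width'],o['gripper_force'],o['position'])
    if abs(o['width']-width)>.006: print('BAD GRIP'); return False
    robot.move_linear([*src,hi],max_speed=.2)
    go((*dst,hi),yaw_d); robot.sleep(.2)
    robot.move_linear([*dst,zsup+tip+.02],max_speed=.2); robot.move_linear([*dst,zsup+tip+rel],max_speed=.04); robot.sleep(.2)
    o=robot.get_obs(); print('place',o['width'],o['wrist_force'],o['position'])
    robot.move_gripper(width+.014); robot.move_linear([*dst,hi],max_speed=.2)
    print('t',robot.get_obs()['time_s']); return True
A=.059; O=np.array([.5495,.0246]); X=np.array([np.cos(A),np.sin(A)]); Y=np.array([-np.sin(A),np.cos(A)])
E
python3 - <<'E'
from h import *
transfer((.622,.338),-.003,O+.085*X,A,.06,.02,.05) and transfer((.5156,.3368),-.003,O-.085*X,A,.06,.02,.05)
robot.move_pose([.55,-.03,.26],down(0)); robot.sleep(.2)
import pickle
ci=camera_info("wrist"); im=grab_frame("wrist"); pickle.dump((ci,im),open('w2.pkl','wb')); cv2.imwrite("pics/w2.png",im[:,:,::-1])
E
```

```text
grip 0.01999724174894711 25.000077188014984 [0.622  0.338  0.0041]
place 0.020024560428811126 [ 0.3404 -0.3537 -0.9273] [0.6344 0.0296 0.0651]
t 17.8667
grip 0.019927184272587124 25.000177323818207 [0.5156 0.3368 0.0042]
place 0.02023075915772776 [ 0.9119  0.1918 -0.7051] [0.4648 0.0196 0.0651]
t 26.9583
```

View pics/w2.png

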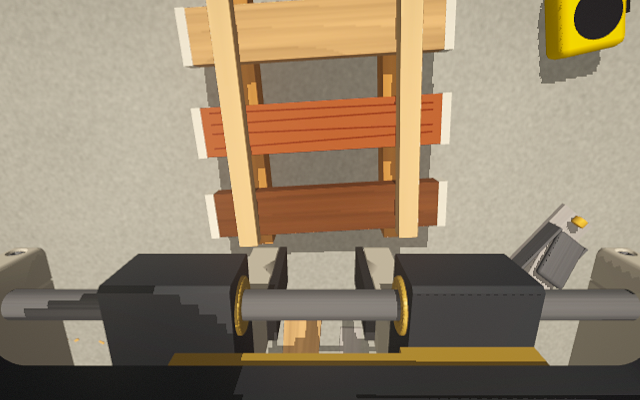

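Both stickers lie across all three boards. Near sticker's end is at (249,246), far sticker's at (408,237), and the lower cherry corners are (192,110), (450,93), (445,143), (198,158). I'll check the numbers.

Run:
```python
from h import *
import pickle
ci,_=pickle.load(open('w2.pkl','rb'))
f=lambda px,z:np.c_[(world(px,z,ci)-O)@X,(world(px,z,ci)-O)@Y]
print('near end',f([(249,246)],.08),'far end',f([(408,237)],.08))
print('lch',f([(192,110),(450,93),(445,143),(198,158)],.06), f([(192,110),(450,93),(445,143),(198,158)],.06).mean(0))
print('lwal',f([(206,196),(447,180),(444,226),(211,238)],.06).mean(0))
```

```text
near end [[-0.0842 -0.1197]] far end [[ 0.0858 -0.1191]]
lch [[-0.129   0.0232]
 [ 0.13    0.0245]
 [ 0.1274 -0.0247]
 [-0.1308 -0.0253]] [-0.0006 -0.0006]
lwal [ 0.0006 -0.0909]
```

The stickers are within about 1 mm. Now the boards, walnut first, then ash, then cherry.

Run:
```python
from h import *
H=np.pi/2; import pickle
ok=transfer((.4255,-.3508),1.585-H,O-.09*Y,A+H,.08,.05,.064) and transfer((.5181,-.345),1.504-H,O+.09*Y,A+H,.08,.05,.062) and transfer((.4248,.3426),1.668-H,O,A+H,.08,.05,.064)
robot.move_pose([.55,-.03,.28],down(0)); robot.sleep(.2)
ci=camera_info("wrist"); im=grab_frame("wrist"); pickle.dump((ci,im),open('w3.pkl','wb')); cv2.imwrite("pics/w3.png",im[:,:,::-1])
print(robot.get_obs()['time_s'])
```

```text
grip 0.04973890477971536 25.001010596752167 [ 0.4256 -0.3509  0.0045]
place 0.04989391724673167 [-0.839  -0.8336 -2.3693] [ 0.5548 -0.0653  0.085 ]
t 37.4333
grip 0.04986082001101056 25.001035630702972 [ 0.5181 -0.3451  0.0046]
place 0.04945433622290337 [ 0.2521  0.2291 -1.0519] [0.5442 0.1145 0.0849]
t 46.1333
grip 0.049715955426208824 25.001233220100403 [0.4248 0.3428 0.0045]
place 0.04984386334782066 [-0.1748  0.9657 -2.2   ] [0.5495 0.0246 0.085 ]
t 54.3333
56.0167
```

View pics/w3.png

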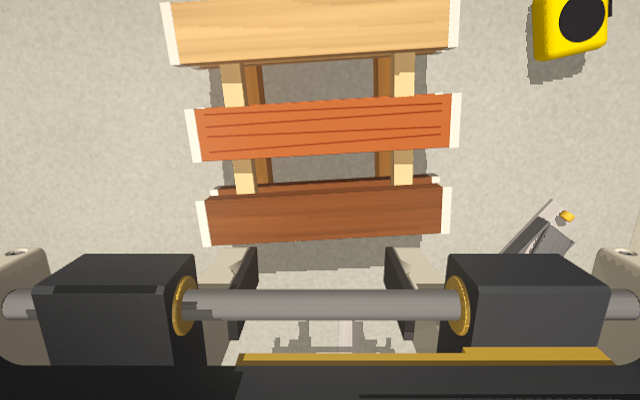

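All three boards sit on the stickers over their own woods. Top-face corners: cherry (184,111), (461,93), (457,146), (193,162); walnut (196,202), (451,187), (447,234), (203,246). For ash I can read the lower corners at (175,66) and (457,46). Checking these in the bearers' frame.

Run:
```python
from h import *
import pickle
ci,_=pickle.load(open('w3.pkl','rb'))
f=lambda px,z:np.c_[(world(px,z,ci)-O)@X,(world(px,z,ci)-O)@Y]
for n,c in (('ch',[(184,111),(461,93),(457,146),(193,162)]),('wa',[(196,202),(451,187),(447,234),(203,246)]),('ash lower',[(175,66),(457,46)])):
    w=f(c,.102); print(n,w.ravel(),w.mean(0))
w=f([(222,64),(243,64),(236,190),(257,190),(394,55),(415,54),(392,184),(413,184)],.08); print('stickers',w)
cv2.imwrite("pics/top3.png",grab_frame("top")[:,:,::-1])
```

```text
ch [-0.1277  0.0227  0.1339  0.0235  0.133  -0.0258 -0.1273 -0.0262] [ 0.003  -0.0015]
wa [-0.1312 -0.0673  0.1292 -0.0669  0.1277 -0.1179 -0.1318 -0.1163] [-0.0015 -0.0921]
ash lower [-0.129   0.0626  0.1279  0.0642] [-0.0005  0.0634]
stickers [[-0.0915  0.0642]
 [-0.0711  0.063 ]
 [-0.0945 -0.0624]
 [-0.0718 -0.0637]
 [ 0.0757  0.0624]
 [ 0.096   0.0621]
 [ 0.0739 -0.0657]
 [ 0.0965 -0.067 ]]
```

View pics/top3.png

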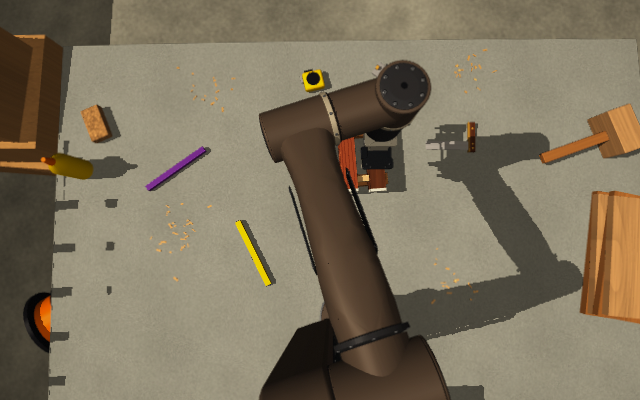

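All measured parts are within about 3 mm. In the top view the square is where it was (stock at 472,137), and the arm is clear of the stack.

```bash
python3 -c "
from station import job
print(job.finish_job())"
```

```text
the job is handed in; nothing more can be done
None
```

The course is laid and handed in at about 56 s of the 134 s allowed: both stickers and all three boards measured within about 3 mm of their targets (the ash board from its two visible corners only), the try square had not visibly moved, and the hand-in returned no verdict.

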